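# Ready the label printer and feed a label

### The job

Get the label printer going with your closed fingertips: push its raised cover all the way shut, then press down the raised end of the big rocker on the switch box until it has tipped right over, and then press the round key in the middle of the keypad fully down and let it come back up. Keep to that order, leave the bar key and the square key unpressed, and do not lift or shove the switch box or the keypad. Leave the other things on the bench where they are.

Things in the scene. Friction and masses are not known exactly. Their poses are not given: they have to be found in the camera images.
- printer: Grey desktop label printer, 200 x 210 mm, 130 mm high with the cover shut, fixed to the bench. Origin: centre of its underside; z up, -x its front (towards the robot), +x its back. The cover is a flat slab 195 mm deep, 210 mm wide, 14 mm thick, hinged along the back edge: the hinge axis runs along y at x = +95 mm, z = 116 mm (all in this frame).
- cover (a joint): Opening angle of the printer's cover, rad: 0 is shut (its top level, 130 mm above the bench), larger is more open, starting between 0.28 and 0.55. A stiff hinge: it stays at whatever angle it is left and takes about 2 to 5 N to push down near the front half. When shut it rests on a rigid stop.
- cover_press (a point): Point on the upper face of the cover, midway across, 125 mm from the hinge line and 70 mm from the front edge; moves with the cover. With the cover shut it is at x = -30 mm, y = 0, z = 130 mm of the printer's frame. Pushing straight down above that place shuts the cover.
- switch_box: Aluminium box standing loose on the bench (about 0.9 kg), 110 x 80 x 45 mm high. Origin: centre of its underside; z up, x along its length and along the rocker.
- rocker (a joint): Rocker angle, rad: 0 off (its +x end up), 0.44 tipped fully over (+x end down). Flat grey plate 70 (x) x 36 x 12 mm, turning about the box's y axis at its centre, 52 mm above the bench, tilted 0.22 either way. Stays where left; 2 to 4 N near the end tips it, to a rigid stop. That end's top is 66 mm above the bench when up, 50 mm when home; mid-top stays at 58 mm.
- rocker_press (a point): Point on the rocker's top face near the end that stands up at the start, 25 mm from the pivot towards the box's +x, midway across; moves with the rocker: about 64 mm above the bench at first, 52 mm when tipped over.
- keypad: Black keypad standing loose on the bench (about 0.9 kg), 75 (x) x 160 (y) x 40 mm high, with three pale keys in a row along y, standing 10 mm proud. Origin: centre of its underside; z up.
- round_key (a joint): Travel of the round key, 28 mm across, at the keypad's middle, m: 0 up, 0.005 fully down. Springs back; about 1.2 N to start, 4.2 N at the bottom.
- round_key_top (a point): Centre of the round key's top face, 50 mm above the bench when up.
- bar_key (a joint): Travel of the long bar key (46 x 18 mm, long side along x), 53 mm from the round key towards the keypad's +y, m: 0 up, 0.005 fully down. To be left alone.
- square_key (a joint): Travel of the square key (24 mm), 53 mm from the round key towards the keypad's -y, m: 0 up, 0.005 fully down. To be left alone.
- mug: White mug, 76 mm across, 90 mm high, handle to its +y; bystander. Origin: centre of its underside.
- cutter: Box cutter lying flat, 140 mm along x, 18 mm wide, 14 mm high; bystander. Origin: on the bench under its middle.
- label_roll: Spare roll of labels standing on end, 90 mm across, 60 mm high; bystander. Origin: centre of its underside.
- carton: Small cardboard carton, 120 x 150 x 80 mm high; bystander. Origin: centre of its underside.
- books: Stack of three books, 140 x 200 x 66 mm high; bystander. Origin: centre of its underside.
- stapler: Stapler, 140 x 36 mm, 50 mm high; bystander. Origin: centre of its underside.
Things that resemble listed ones, but are neither listed nor needed, are in the scene too. Leave any purple look-alike of the switch_box alone. What is shaped like the keypad but pink is not meant.

How it is judged:
On the way, in this order (a step that is already met when the one before it is completed fails the run):
1. the printer's cover is shut (value of joint cover below 0.04 rad), for 0.2 s.
2. the rocker is tipped fully over (value of joint rocker above 0.36 rad), for 0.2 s.
3. the round key is pressed down (value of joint round_key above 0.0038 m), for 0.05 s.
At the end, for the whole second after the job is handed in: Cover shut (within 0.04 rad), rocker tipped over (past 0.36 of 0.44 rad), all three keys up (within 1 mm), switch box and keypad at rest within 20 mm of where they stood, bystanders within 30 mm (value of joint cover below 0.04 rad and value of joint rocker above 0.36 rad and value of joint each of round_key, bar_key, square_key below 0.001 m and distance of each of switch_box, keypad from where it was at the start of the episode below 0.02 m and linear speed of each of switch_box, keypad below 0.02 m/s and distance of each of mug, cutter, label_roll, carton, books, stapler from where it was at the start of the episode below 0.03 m); the robot touches nothing.
It fails at once if the rocker is tipped while the cover is still open (value of joint rocker above 0.15 rad and value of joint cover above 0.06 rad).
It fails at once if the round key is pressed before the rocker is tipped over (value of joint round_key above 0.003 m and value of joint rocker below 0.3 rad).
It fails at once if the bar key or the square key is pressed (value of joint any of bar_key, square_key above 0.003 m).
It fails at once if the switch box or the keypad is lifted or shoved (distance of any of switch_box, keypad from where it was at the start of the episode above 0.02 m or height (world z) of any of switch_box, keypad above 0.01 m).
It fails at once if a bystander is lifted or moved by more than 30 mm (distance of any of mug, cutter, label_roll, carton, books, stapler from where it was at the start of the episode above 0.03 m).
It also fails if it takes over 58 s, if anything falls off the work surface, if the arm or the gripper's body presses on something with over 40 N, if the wrist force passes 120 N, or if a joint passes its speed limit or range.

### The arm

A 6-joint arm with a two-finger parallel gripper is mounted at the origin on the work surface. World frame = base frame: x ahead of the robot, y to its left, z up, the work surface at z = 0. Lengths are in m, angles in rad, forces in N, time in s.
With the tool pointing down it reaches from about 0.375 to 0.9 m from the base axis. Payload 3.1 kg.
Tool frame: the origin (TCP) lies between the finger pads; the fingertips stand 14 mm ahead of it and the grasp point (between the pads) lies 5 mm behind it; z points along the fingers, y is the line along which they close (so a half turn about z gives the same grasp; the last joint's range is limited). The gripper opens to 87 mm and grips with 3 to 60 N. Pads are 19 mm wide; open, the fingers measure 117 mm over their backs; the gripper's body (75 mm by 190 mm) begins 51 mm behind the grasp point.
Start: joints at [-1.49, 0.527, 1.433, -0, 1.181, -0.178], TCP at [0.16, -0.604, 0.237] pointing down, gripper open.
Joint ranges: [-3.08, 3.08], [-0.75, 2.2], [0.22, 2.44], [-1.43, 4.57], [0, 2.65], [-2.85, 2.85]. Speed limits (rad/s): [2.79, 2.79, 3.14, 3.14, 3.14, 3.14].

### API

Orientations are given as [roll, pitch, yaw] about the fixed x, y, z axes, in that order (R = Rz(yaw) Ry(pitch) Rx(roll)).
In Python, from plant import sense, get_image, camera_info, sign_off gives the robot as it stands.
- The arm moves only by the tool move_arm, never from a script. Its argument "commands" is a list of rows, each a list of 3 entries, a list of its own where there are three numbers: the shift along the tool's x, y, z in cm, then the turn, a rotation vector about the tool's x, y, z in units of 10 degrees (1.0 is 10 degrees), then the closure, from 0 (fully open) to 1 (shut). A call has 1 to 8 rows; each row shifts and turns the commanded pose from where the row before left it, along the tool's axes as they then stand; what a row does not reach is not made up. A row lasts 1/8 s, in which the tool goes at most 62.5 mm and 10.7 degrees, less where a joint would pass 70% of its speed; a pose out of reach is approached as far as the arm can. A call is refused whole if a number of a shift passes 6.25 or a number of a turn 1, either way. A call with a gripper value outside its range is refused whole. The fingers move at their own pace and stop on an object; the grip force is fixed at half the most. Time passes only in rows, so rows that do not move let the fingers close. It gives the time, the measured TCP pose, the force, the opening and the grip force at its end, in the units of the state.
- sense(): the state, without advancing time (a new reading comes with each control period).
- get_image(name): name is "side" or "top" or "wrist"; returns the picture (420x560x3 uint8, blue, green, red); there is no depth.
- camera_info(name): a dict with "vertical_fov" (degrees; the focal length in pixels is half the picture's height over the tangent of half this angle, whatever the lens; pixels are square), "cx", "cy" (the principal point, pixels), "position" and "attitude" of the camera in the world. Camera axes: x right, y down, z forward; pixel columns grow to the right and rows downward; lengths in m; the calibration is good to about 2 mm. A picture is of the moment at which its call begins: read the wrist's pose just before it. camera_info takes no time and is no camera call; for the wrist camera it gives the pose at the moment of the call.
- sign_off(): hands the job in; it is judged then, once.
The state is a dict: "t": time; "q": joint angles; "qvel": joint speeds; "tau": joint torques, N m; "eef_pos": TCP position; "eef_rot": TCP orientation; "contact_force": force on the tool from outside, world axes, zero at the start; "wrist_torque": the same for the moment, N m; "gripper_width": opening from 0.0 (shut) to 1.0 (fully open); "grasp_force": force on a finger pad.
Only numpy, scipy, OpenCV 4.12 (cv2) and the standard library are available. Lean on these libraries where they do the work, as an engineer would, in place of code of your own. Each camera call takes 0.05 s, during which the arm holds its last target. There are 200 camera calls.

## Working session

There is one attempt and no reset: what is moved stays moved. The work goes in short steps, Python scripts to look and compute and a tool call to move; the robot and the scene stay as the last step left them, time stands still between calls to the robot, and variables do not carry over. Pictures are saved under pics/ and viewed, at most 10 in all, crops included, and the job is handed in when it is done.

Besides the shell and the picture viewer there is one more tool, called after "Request:" by a JSON object that holds its "fn" and its "kwargs". move_arm: Moves the arm, as the interface text tells. Its arguments: {"type":"object","properties":{"commands":{"type":"array"}},"required":["commands"]}

```bash
mkdir -p pics
cat > h.py <<'E'
import numpy as np,cv2
from plant import *
from scipy.spatial.transform import Rotation as R
E
python3 - <<'E'
from h import *
for n in ("top","side"):
    cv2.imwrite(f"pics/{n}1.png",get_image(n)); print(n,camera_info(n))
s=sense(); print(s["t"],s["eef_pos"],s["eef_rot"],s["contact_force"],s["gripper_width"])
print(camera_info("wrist"))
E
```

```text
top {'vertical_fov': 45.471334268193296, 'cx': 274.9025497248951, 'cy': 208.39691462220492, 'position': array([ 0.27423369, -0.01915766,  1.84654963]), 'attitude': array([-3.00168278,  0.00869475, -1.56106284])}
side {'vertical_fov': 45.430023906593675, 'cx': 282.6767066455988, 'cy': 205.44190011379987, 'position': array([ 0.43079236, -1.49839161,  0.95738897]), 'attitude': array([-2.09026165,  0.01578683, -0.05755208])}
0.1 [ 0.15994075 -0.60354787  0.23567001] [-3.13968915e+00 -3.54834892e-04  2.58781815e-01] [-0.41817523 -0.47970246 -0.01974053] 1.0039178778338809
{'vertical_fov': 63.360089646209936, 'cx': 280.9547118893742, 'cy': 214.3688274115119, 'position': array([ 0.23057714, -0.58373624,  0.38368394]), 'attitude': array([ 2.86853056e+00,  1.88710125e-03, -1.31297885e+00])}
```

View pics/top1.png

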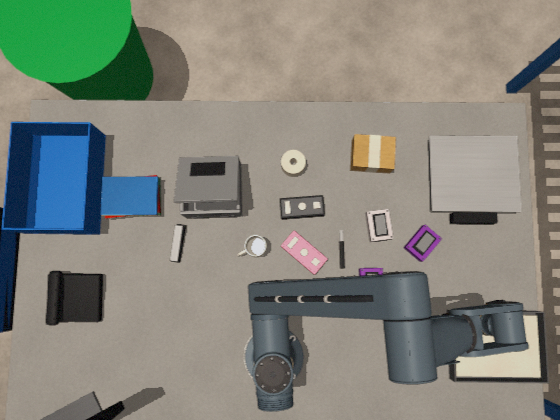

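View pics/side1.png

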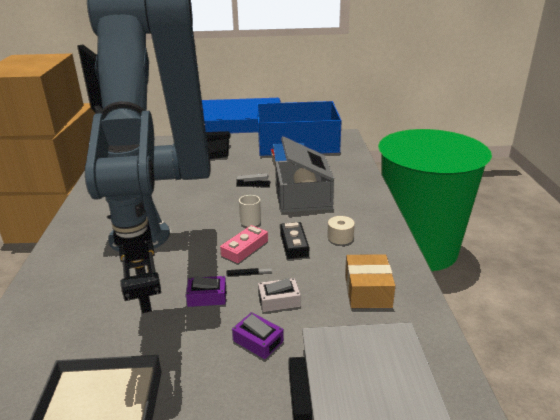

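Top view: the printer is near (210,185), the black keypad near (302,207), and the aluminium switch box near (379,225). The pink and purple ones are decoys. I'll enlarge crops to read the corners.

Run:
```python
from h import *
t=cv2.imread("pics/top1.png"); s=cv2.imread("pics/side1.png")
r=lambda im,f:cv2.resize(im,None,fx=f,fy=f,interpolation=cv2.INTER_CUBIC)
a=r(t[180:260,270:405],5)  # 675x400
cv2.imwrite("pics/c1.png",a)
b=r(s[215:315,250:310],5)  #300x500
c=r(s[130:215,260:345],5)  #425x425
o=np.zeros((500,740,3),np.uint8); o[:,:300]=b; o[:425,310:735]=c
cv2.imwrite("pics/c2.png",o)
cv2.imwrite("pics/c3.png",r(t[145:225,165:250],7))
```

```text
(no output)
```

View pics/c1.png

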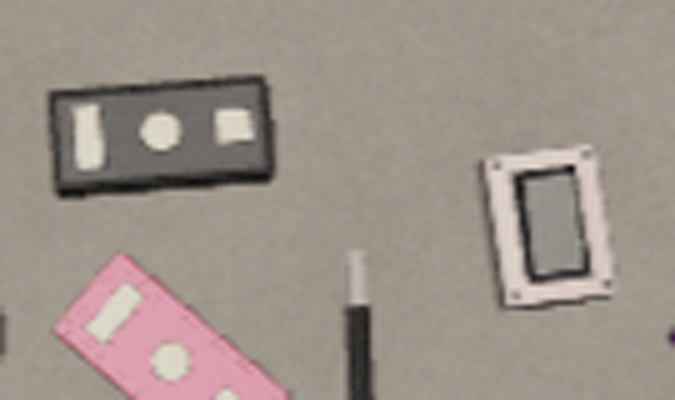

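View pics/c2.png

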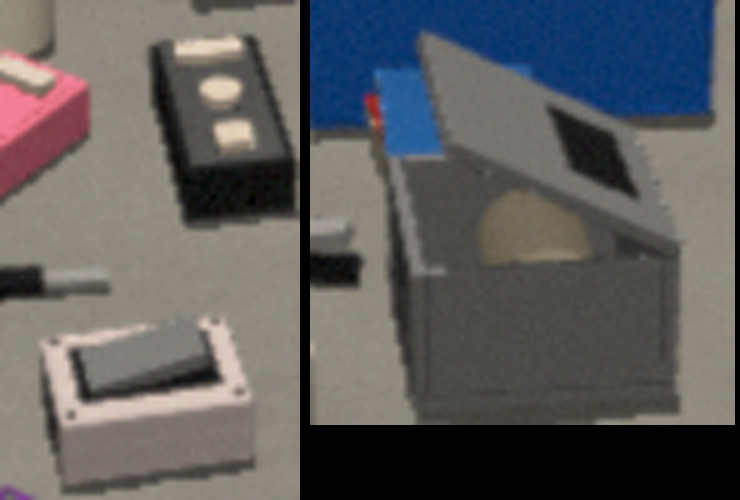

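View pics/c3.png

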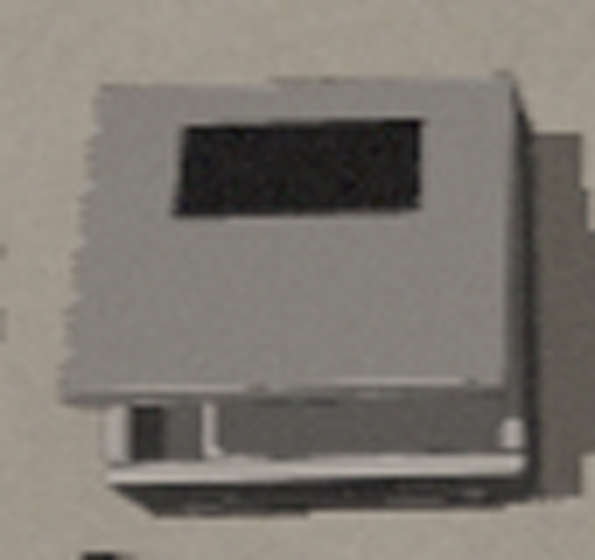

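The side crop shows the rocker's raised end on world +x, and the cover open with its near-front corner at (447,150). The top crop gives the round key at (161,131), the rocker centre at (555,221), and the cover corners (100,87), (505,75), (63,395) and (505,385).

```bash
cat >> h.py <<'E'
CI={n:camera_info(n) for n in("top","side")}
def proj(n,P,ci=None):
    c=ci or CI[n]; f=210/np.tan(np.radians(c["vertical_fov"])/2)
    p=R.from_euler("xyz",c["attitude"]).inv().apply(np.atleast_2d(P)-c["position"])
    return np.c_[c["cx"]+f*p[:,0]/p[:,2],c["cy"]+f*p[:,1]/p[:,2]]
def back(n,uv,z,ci=None):
    c=ci or CI[n]; f=210/np.tan(np.radians(c["vertical_fov"])/2)
    d=R.from_euler("xyz",c["attitude"]).apply([(uv[0]-c["cx"])/f,(uv[1]-c["cy"])/f,1])
    return c["position"]+d*(z-c["position"][2])/d[2]
E
python3 - <<'E'
from h import *
from scipy.optimize import least_squares
A=lambda u,v:((u+.5)/5-.5+270,(v+.5)/5-.5+180)
B=lambda u,v:((u+.5)/5-.5+250,(v+.5)/5-.5+215)
C=lambda u,v:((u-310+.5)/5-.5+260,(v+.5)/5-.5+130)
D=lambda u,v:((u+.5)/7-.5+165,(v+.5)/7-.5+145)
print("round",back("top",A(161,131),.05),back("side",B(221,90),.05))
k=[back("top",A(*p),.05) for p in((88,136),(236,126))]; print("bar,sq",k, np.degrees(np.arctan2(*(k[0]-k[1])[[1,0]])))
print("kp centre",np.mean([back("top",A(*p),.04) for p in((50,92),(265,76),(272,178),(58,188))],0))
q=[back("top",A(*p),.045) for p in((483,160),(592,147),(613,295),(503,308))]
print("box",np.mean(q,0),np.round(q,4)); d=q[0]+q[1]-q[2]-q[3]; print("yaw",np.degrees(np.arctan2(d[1],d[0])))
print("rocker",back("top",A(555,221),.058))
print("box side",np.mean([back("side",B(*p),.045) for p in((42,340),(222,318),(254,397),(62,420))],0))
def cov(x,d,y,h=.014):
    X,Y,w,a=x; p=np.array([.095-d*np.cos(a)+h*np.sin(a),y,.116+d*np.sin(a)+h*np.cos(a)])
    return R.from_euler("z",w).apply(p)+[X,Y,0]
obs=[("top",D(100,87),0,.105),("top",D(505,77),0,-.105),("top",D(63,393),.195,.105),("top",D(505,383),.195,-.105),
("side",C(422,35),.195,.105),("side",C(678,242),0,-.105),("side",C(447,150),.195,-.105)]
f=lambda x:np.concatenate([proj(n,cov(x,d,y))[0]-uv for n,uv,d,y in obs])
r=least_squares(f,[.7,.2,0,.4]); print(r.x,np.round(r.fun.reshape(-1,2),1))
x=r.x; print("press now",cov(x,.125,0)); x=x.copy();x[3]=0; print("shut",cov(x,.125,0))
E
```

```text
round [ 0.53741277 -0.09838736  0.05      ] [ 0.53419331 -0.09809788  0.05      ]
bar,sq [array([ 0.53330582, -0.04555014,  0.05      ]), array([ 0.54153216, -0.15267476,  0.05      ])] 94.39125551837797
kp centre [ 0.5371412  -0.09900585  0.04      ]
box [ 0.47037588 -0.37761439  0.045     ] [[ 0.5189 -0.3318  0.045 ]
 [ 0.5291 -0.4108  0.045 ]
 [ 0.4218 -0.4235  0.045 ]
 [ 0.4117 -0.3444  0.045 ]]
yaw 6.755118359127583
rocker [ 0.47346523 -0.38032193  0.058     ]
box side [ 0.46948136 -0.37679176  0.045     ]
[0.59753254 0.23118968 0.0345231  0.48042624] [[-0.5  0.1]
 [ 1.3 -0. ]
 [-0.8  1.1]
 [-0.2  0.8]
 [ 0.1 -0.1]
 [ 1.6  0.8]
 [ 0.5 -0.9]]
press now [0.58815857 0.23086593 0.18618482]
shut [0.56755041 0.23015419 0.13      ]
```

Request:
{"fn": "move_arm", "kwargs": {"commands": [[[0,0,-3.2],[0,0,0.74],1],[[0,0,-3.2],[0,0,0.74],1],[[2.4,-4.5,0],[0,0,0],1],[[2.4,-4.5,0],[0,0,0],1],[[2.4,-4.5,0],[0,0,0],1],[[2.4,-4.5,0],[0,0,0],1],[[2.4,-4.5,0],[0,0,0],1],[[2.4,-4.5,0],[0,0,0],1]]}}

```text
t: 1.1
eef_pos: [0.3043, -0.3323, 0.3003]
eef_rot: [-3.141, 0.0, 0.0]
contact_force: [1.2, 0.0, 0.2]
gripper_width: 0.173
grasp_force: 0.0
```

Request:
{"fn": "move_arm", "kwargs": {"commands": [[[2.2,-4.7,0],[0,0,0],1],[[2.2,-4.7,0],[0,0,0],1],[[2.2,-4.7,0],[0,0,0],1],[[2.2,-4.7,0],[0,0,0],1],[[2.2,-4.7,0],[0,0,0],1],[[2.2,-4.7,0],[0,0,0],1],[[2.2,-4.7,0],[0,0,0],1],[[2.2,-4.7,0],[0,0,0],1]]}}

```text
t: 2.1
eef_pos: [0.4799, 0.0437, 0.3003]
eef_rot: [3.141, 0.0, 0.001]
contact_force: [-0.1, -0.9, -0.4]
gripper_width: 0.011
grasp_force: 0.0
```

Request:
{"fn": "move_arm", "kwargs": {"commands": [[[2.2,-4.7,0],[0,0,0],1],[[2.2,-4.7,0],[0,0,0],1],[[2.2,-4.7,0],[0,0,0],1],[[2.2,-4.7,0],[0,0,0],1],[[0,0,2],[0,0,0],1],[[0,0,2],[0,0,0],1],[[0,0,2],[0,0,0],1],[[0,0,0],[0,0,0],1]]}}

```text
t: 3.1
eef_pos: [0.566, 0.2298, 0.2384]
eef_rot: [3.141, 0.005, 0.001]
contact_force: [-0.9, -0.0, 0.2]
gripper_width: 0.006
grasp_force: 0.0
```

Request:
{"fn": "move_arm", "kwargs": {"commands": [[[0,0,1.2],[0,0,0],1],[[0,0,1.2],[0,0,0],1],[[0,0,1.2],[0,0,0],1],[[0,0,1.2],[0,0,0],1],[[0,0,1.2],[0,0,0],1],[[0,0,1.2],[0,0,0],1],[[0,0,1.0],[0,0,0],1],[[0,0,0.5],[0,0,0],1]]}}

```text
t: 4.1
eef_pos: [0.567, 0.23, 0.1526]
eef_rot: [3.141, 0.002, 0.001]
contact_force: [-1.7, 0.1, 1.3]
gripper_width: 0.009
grasp_force: 0.7
```

Request:
{"fn": "move_arm", "kwargs": {"commands": [[[0,0,0.3],[0,0,0],1],[[0,0,0.3],[0,0,0],1],[[0,0,0.2],[0,0,0],1],[[0,0,0],[0,0,0],1]]}}

```text
t: 4.6
eef_pos: [0.5679, 0.2301, 0.1456]
eef_rot: [-3.141, -0.001, 0.0]
contact_force: [0.8, 0.2, 0.1]
gripper_width: 0.006
grasp_force: 0.0
```

Request:
{"fn": "move_arm", "kwargs": {"commands": [[[0,0,0.1],[0,0,0],1],[[0,0,0.1],[0,0,0],1],[[0,0,0.1],[0,0,0],1],[[0,0,0],[0,0,0],1]]}}

```text
t: 5.1
eef_pos: [0.568, 0.2301, 0.1443]
eef_rot: [-3.141, -0.002, 0.001]
contact_force: [-2.3, -1.0, 9.8]
gripper_width: 0.004
grasp_force: 4.6
```

Run:
```python
from h import *
r=lambda im,f:cv2.resize(im,None,fx=f,fy=f,interpolation=cv2.INTER_CUBIC)
s=get_image("side"); cv2.imwrite("pics/d1.png",r(s[90:220,220:370],5)); print(sense()["contact_force"])
```

```text
[-1.74060272 -0.77699505  9.15991026]
```

View pics/d1.png

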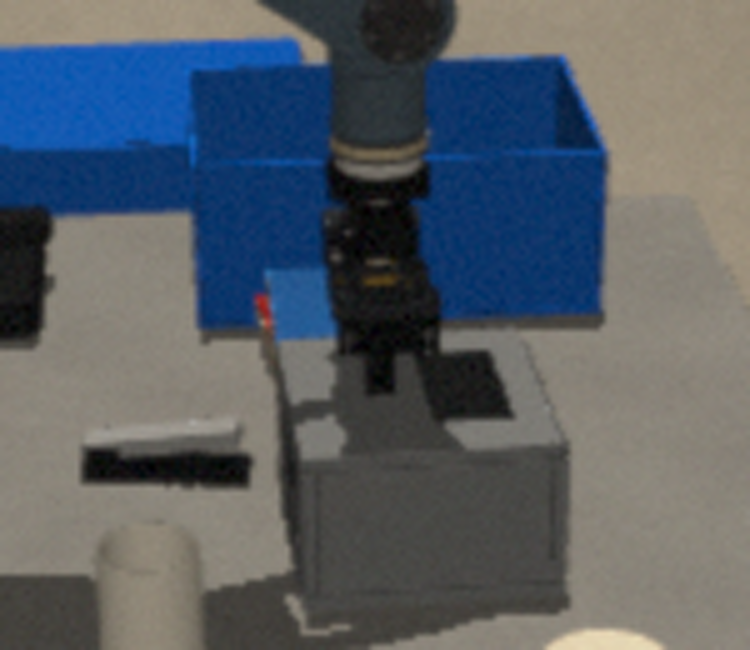

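The cover is shut: it is level in the picture, with 9–10 N on the stop at a tip height of 130 mm. Next is the rocker.

Request:
{"fn": "move_arm", "kwargs": {"commands": [[[0,0,0],[0,0,0],1],[[0,0,-4],[0,0,0],1],[[0,0,-5],[0,0,0],1],[[-0.6,5.5,0],[0,0,0],1],[[-0.6,5.5,0],[0,0,0],1],[[-0.6,5.5,0],[0,0,0],1],[[-0.6,5.5,0],[0,0,0],1],[[-0.6,5.5,0],[0,0,0],1]]}}

```text
t: 6.15
eef_pos: [0.5376, -0.0468, 0.2327]
eef_rot: [3.141, -0.001, 0.001]
contact_force: [1.0, 0.4, 0.4]
gripper_width: 0.002
grasp_force: 0.0
```

Request:
{"fn": "move_arm", "kwargs": {"commands": [[[-0.6,5.5,0],[0,0,0],1],[[-0.6,5.5,0],[0,0,0],1],[[-0.6,5.5,0],[0,0,0],1],[[-0.6,5.5,0],[0,0,0],1],[[-0.6,5.5,0],[0,0,0],1],[[-0.9,5.5,0],[0,0,0],1],[[0,0,0],[0,0,0],1]]}}

```text
t: 7.02
eef_pos: [0.4981, -0.3798, 0.2324]
eef_rot: [3.139, -0.001, -0.005]
contact_force: [1.6, 0.4, -0.4]
gripper_width: 0.005
grasp_force: 0.0
```

Run:
```python
from h import *
s=sense(); ci=camera_info("wrist"); w=get_image("wrist"); print(s["eef_pos"],s["contact_force"],ci)
np.save("ci.npy",ci,allow_pickle=True)
for p in ([.471,-.379,.058],[.499,-.3755,.065]): 
    uv=proj("wrist",p,ci)[0]; print(uv); cv2.drawMarker(w,tuple(int(round(a)) for a in uv),(0,0,255),0,12)
cv2.imwrite("pics/w1.png",w)
```

```text
[ 0.49814632 -0.37978889  0.23237553] [ 1.62957493  0.39076193 -0.35911906] {'vertical_fov': 63.360089646209936, 'cx': 280.9547118893742, 'cy': 214.3688274115119, 'position': array([ 0.57106765, -0.37859176,  0.38043365]), 'attitude': array([ 2.86941602e+00, -2.52628791e-03, -1.57656361e+00])}
[281.12691993 224.15015976]
[277.2981062  198.19152352]
```

View pics/w1.png

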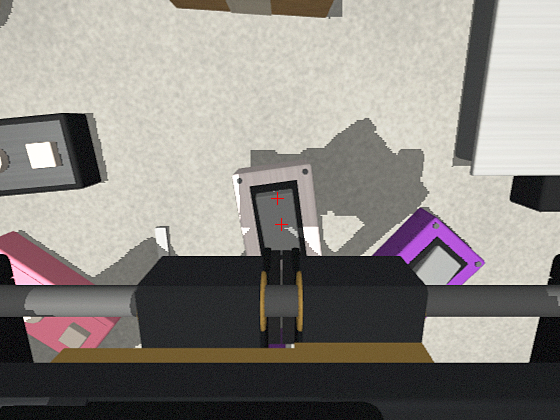

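The wrist picture shows both markers, (281,224) and (277,198), on the rocker's midline with the press point near its raised end, so the fix holds. Going down.

Request:
{"fn": "move_arm", "kwargs": {"commands": [[[0,-0.4,4],[0,0,0],1],[[0,0,4],[0,0,0],1],[[0,0,4],[0,0,0],1],[[0,0,2.5],[0,0,0],1],[[0,0,0.5],[0,0,0],1],[[0,0,0.5],[0,0,0],1],[[0,0,0.5],[0,0,0],1],[[0,0,0],[0,0,0],1]]}}

```text
t: 8.07
eef_pos: [0.4993, -0.3713, 0.0733]
eef_rot: [3.14, -0.001, 0.001]
contact_force: [0.2, 0.2, -0.5]
gripper_width: 0.008
grasp_force: 0.1
```

Request:
{"fn": "move_arm", "kwargs": {"commands": [[[0,0.3,0.2],[0,0,0],1],[[0,0,0.2],[0,0,0],1],[[0,0,0.2],[0,0,0],1],[[0,0,0.1],[0,0,0],1],[[0,0,0],[0,0,0],1]]}}

```text
t: 8.7
eef_pos: [0.4995, -0.3745, 0.0676]
eef_rot: [3.14, -0.002, 0.001]
contact_force: [0.1, 2.1, 12.4]
gripper_width: 0.004
grasp_force: 5.9
```

The rocker is home at the predicted height, with 12 N on the stop. Next is the round key.

Request:
{"fn": "move_arm", "kwargs": {"commands": [[[0,0,0.05],[0,0,0],1],[[0,0,0],[0,0,0],1],[[0,0,-4],[0,0,0],1],[[0,0,-5],[0,0,0],1],[[0.7,-5.5,0],[0,0,0],1],[[0.7,-5.5,0],[0,0,0],1],[[0.7,-5.5,0],[0,0,0],1],[[0.7,-5.5,0],[0,0,0],1]]}}

```text
t: 9.7
eef_pos: [0.5265, -0.1527, 0.1548]
eef_rot: [3.141, 0.0, 0.0]
contact_force: [0.7, 0.3, -0.1]
gripper_width: 0.008
grasp_force: 0.0
```

Request:
{"fn": "move_arm", "kwargs": {"commands": [[[0.9,-5.6,0],[0,0,0],1],[[0,0,0],[0,0,0],1],[[0,0,0],[0,0,0],1]]}}

```text
t: 10.07
eef_pos: [0.5358, -0.0983, 0.1549]
eef_rot: [3.141, 0.0, 0.001]
contact_force: [-0.1, -0.3, 0.1]
gripper_width: 0.009
grasp_force: 0.0
```

Run:
```python
from h import *
s=sense(); ci=camera_info("wrist"); w=get_image("wrist"); print(s["eef_pos"],s["contact_force"])
for p in ([.536,-.098,.05],[.532,-.0453,.05],[.540,-.151,.05]): 
    uv=proj("wrist",p,ci)[0]; print(uv); cv2.drawMarker(w,tuple(int(round(a)) for a in uv),(0,0,255),0,12)
r=get_image("side")[215:315,240:320]; r=cv2.resize(r,None,fx=4,fy=4,interpolation=cv2.INTER_CUBIC)
o=np.zeros((420,740,3),np.uint8); o[:,:420]=w[:,70:490]; o[:400,420:]=r
cv2.imwrite("pics/w2.png",o)
```

```text
[ 0.53580609 -0.09833716  0.15489625] [-0.05191946 -0.34516182  0.07729549]
[281.98657441 216.85521384]
[214.10955148 221.78674715]
[350.78921557 211.88482831]
```

View pics/w2.png

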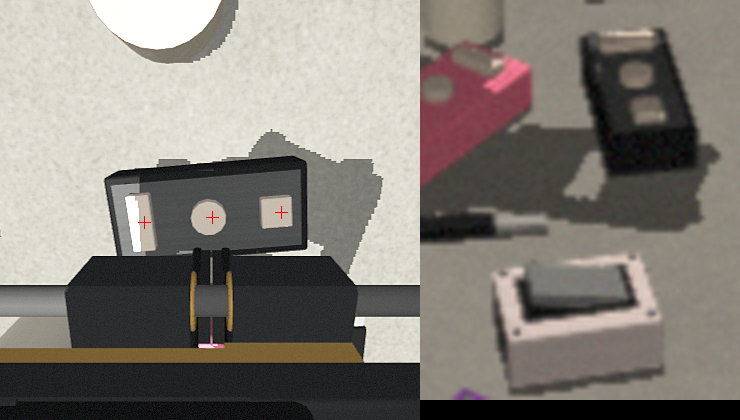

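The rocker now leans the other way (right side of the picture), and the round key at (208,217) sits about 3 mm left of the marker (212,217), which is within tolerance. I'll nudge it and press.

Request:
{"fn": "move_arm", "kwargs": {"commands": [[[0,-0.25,3],[0,0,0],1],[[0,0,3],[0,0,0],1],[[0,0,2],[0,0,0],1],[[0,0,0.8],[0,0,0],1],[[0,0,0.3],[0,0,0],1],[[0,0,0.3],[0,0,0],1],[[0,0,0.1],[0,0,0],1],[[0,0,0.1],[0,0,0],1]]}}

```text
t: 11.18
eef_pos: [0.5362, -0.0959, 0.0598]
eef_rot: [3.141, -0.002, 0.001]
contact_force: [-1.4, -2.1, 3.9]
gripper_width: 0.008
grasp_force: 1.9
```

Request:
{"fn": "move_arm", "kwargs": {"commands": [[[0,0,0.1],[0,0,0],1],[[0,0,0.1],[0,0,0],1],[[0,0,0],[0,0,0],1]]}}

```text
t: 11.55
eef_pos: [0.5362, -0.0959, 0.0592]
eef_rot: [3.14, -0.002, 0.001]
contact_force: [-3.4, -1.7, 15.8]
gripper_width: 0.003
grasp_force: 7.9
```

The key is bottomed: 15.8 N, well above the 4.2 N of its spring. Lifting off.

Request:
{"fn": "move_arm", "kwargs": {"commands": [[[0,0,-1],[0,0,0],1],[[0,0,-3],[0,0,0],1],[[0,0,-5],[0,0,0],1],[[0,0,-5],[0,0,0],1],[[0,0,0],[0,0,0],1],[[0,0,0],[0,0,0],1]]}}

```text
t: 12.3
eef_pos: [0.5352, -0.0948, 0.1967]
eef_rot: [-3.141, 0.001, 0.001]
contact_force: [-0.4, 0.2, -0.8]
gripper_width: 0.004
grasp_force: 0.0
```

Run:
```python
from h import *
s=sense(); print(s["eef_pos"],s["contact_force"])
cv2.imwrite("pics/f1.png",get_image("side"))
```

```text
[ 0.53523996 -0.09484874  0.1966783 ] [-0.38922509  0.20201338 -0.75582989]
```

View pics/f1.png

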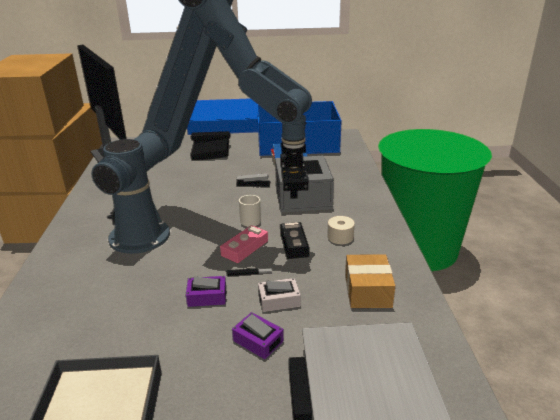

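The picture shows the cover shut near (305,180), the rocker tipped at (279,288), and the keypad at (294,240) and bystanders where they were, with the arm clear of everything.

```bash
python3 -c "
from plant import *
print(sign_off())"
```

```text
the job is handed in; nothing more can be done
None
```

I shut the cover, tipped the rocker fully over, then pressed the round key to its stop and let it up, and handed the job in at about 12 s. The last picture showed the switch box, keypad and bystanders in place, but the hand-in returned no verdict.

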